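# Clear the gauge off the movement case and hold its lid open

## Robot

A 6-joint arm with a two-finger parallel gripper is mounted at the origin on a cart in front of the work surface, level with it; the furniture and walls round the work are solid. World frame = base frame: x ahead of the robot, y to its left, z up, the work surface at z = 0. Lengths are in m, angles in rad, forces in N, time in s.
With the tool pointing down it reaches from about 0.3 to 0.875 m from the base axis. Payload 6.4 kg.
Tool frame: the origin (TCP) lies midway between the tips of the shut fingers; the grasp point (between the pads) lies 19 mm behind it; z points along the fingers, y is the line along which they close (so a half turn about z gives the same grasp; the last joint's range is limited). The gripper opens to 85 mm and grips with 20 to 120 N. Pads are 22 mm wide; open, the fingers measure 114 mm over their backs; the gripper's body (76 mm by 85 mm) begins 54 mm behind the grasp point. The pads swing forward as they close: fully open they stand 13 mm farther back than shut.
Start: joints at [1.045, 0.181, 1.607, -0, 1.354, -0.206], TCP at [0.181, 0.546, 0.231] pointing down, gripper open.
Joint ranges: [-2.99, 2.99], [-0.89, 2.07], [0.3, 2.58], [-1.14, 4.28], [0, 2.63], [-3.12, 3.12]. Speed limits (rad/s): [2.57, 2.57, 3.01, 3.14, 3.14, 3.14].

## Interface

Orientations are given as a 3x3 rotation matrix whose columns are the frame's x, y, z axes.
In Python, from station import * gives the robot as it stands.
- The arm moves only by the tool send_rows, never from a script. Its argument "rows" is a list of rows, each a list of 2 entries, a list of its own where there are three numbers: the shift along the world's x, y, z in cm, then the turn about the world's z in rad. A call has 1 to 8 rows; each row is the pose to reach, as a shift and turn from the pose commanded when the call began; what a row does not reach only later rows make up. A row lasts 1/8 s, in which the tool goes at most 62.5 mm and 10.7 degrees, less where a joint would pass 70% of its speed; a pose out of reach is approached as far as the arm can. A call with a gripper value outside its range is refused whole. "gripper" is the closure, from 0 (fully open) to 1 (shut), set as the call begins (left out, the last holds). The fingers move at their own pace and stop on an object; "newtons" is the grip in N (left out, the last holds). Time passes only in rows, so rows that repeat a pose let the fingers close. It gives the time, the measured TCP pose, the force, the opening and the grip force at its end, in the units of the state.
- read_state(): the state, without advancing time (a new reading comes with each control period).
- grab_frame(name): name is "side" or "top"; returns a dict with "frame" (384x512x3 uint8, blue, green, red), "mtx" (3x3 intrinsics, pixels), "k1" (the pictures are not rectified: a ray, as slopes to the right and down, at radius r is drawn at 1 + k1 r^2 times it, then the intrinsics apply), "origin" and "orientation" of the camera in the world. Camera axes: x right, y down, z forward; pixel columns grow to the right and rows downward; lengths in m; the calibration is good to about 2 mm. A picture is of the moment at which its call begins. There is no depth.
- finish_job(): hands the job in; it is judged then, once.
Trained networks look in a picture, given as the dict that the camera call returned (one of the last four; its "shot" number tells which), for a name from the list of things; names that differ only in an ending like _2 or _b are one class to them, and where a whole thing is asked for, a point or a joint stands for the part that bears it (a point fixed in the world has none). Each returns a list of dicts, best first, with "conf" (0 to 1); they miss things now and then, are a little off and sometimes report something else, mostly with a low value. They report only what shows in the picture. A call takes as long as a camera call. They do not tell look-alikes from the thing itself.
- regions_of(picture, thing): "region" (384x512 bool, what is visible of it) and "location" ([column, row] in pixels, amid what is visible of it).
The state is a dict: "time": time; "joints": joint angles; "joint_velocities": joint speeds; "joint_efforts": joint torques, N m; "tcp_pos": TCP position; "eef_rot": TCP orientation; "wrist_force": force on the tool from outside, world axes, zero at the start; "ft_torque": the same for the moment, N m; "width": opening from 0.0 (shut) to 1.0 (fully open); "grasp_force": force on a finger pad.
Only numpy, scipy, OpenCV 4.12 (cv2) and the standard library are available. Lean on these libraries where they do the work, as an engineer would, in place of code of your own. Each camera call takes 0.05 s, during which the arm holds its last target. There are 200 camera calls.

## Task

The yellow setting gauge has been left on the lid of the movement case: with the lid still shut, slide it flat, pointed end first, fully home into the slot of the wooden gauge rest and let go of it. Then raise the case's lid (the red bar is its grip) to 60 degrees from shut and finish there, still holding it (it falls shut if let go), so that the movement inside can be inspected. Leave the loupe, the oil pot and the loose screwdriver with the blue end beside the work where they are.

Things in the scene. Friction and masses are not known exactly. Their poses are not given: they have to be found in the camera images.
- case: Movement case fixed to the bench: grey box 130 (x) x 120 (y) x 50 mm high on a thin black foot, holding a watch movement, with a clear lid in an aluminium frame. Origin: centre of its underside; z up; its front (-x) faces the robot, give or take its yaw. The shut lid's flat top is 58 mm above the origin. Stands either left or right of the gauge rest.
- case_lid (a joint): Angle of the lid (rad): 0 shut (lid level), growing as the front edge rises, stop at 1.45; 60 degrees is 1.047. Hinge along the case's y axis at the far (+x) rim. The lid weighs 0.22 kg and falls shut by its own weight from any angle.
- lid_hinge (a point): Middle of the lid's hinge axis, fixed on the case: 69 mm to +x of the case's origin and 50 mm up. Axes as the case's.
- lid_bar (a point): Centre of the lid's red grip bar: round, 14 mm thick, 44 mm long along the case's y, ends free to pinch from above (fingers closing along y), on a 22 mm wide bracket 30 mm ahead of the lid's front edge. Shut, it is 164 mm to -x of the hinge and 4 mm above it (54 mm above the bench). It and its axes swing with the lid. The bar can pivot between the finger pads.
- gauge: Loose flat yellow setting gauge, 9 mm thick, 64 mm long (its y), 31 mm wide (its x), about 20 g. Origin: middle of its underside; z up. The +y half is the square end, 29 to 31 mm wide, sides nearly parallel: grip it across x, about 20 mm from the origin. The -y end tapers to a blunt point off-centre, 31.6 mm from the origin. Lies flat on the shut lid, point roughly away from the robot.
- gauge_point (a point): Middle of the gauge's pointed end, on its underside: 31 mm to -y of the gauge's origin and 3 mm to its +x. Axes as the gauge's.
- gauge_rest: Wooden gauge rest fixed to the bench: block 50 (x) x 66 (y) x 46 mm high on a 70 x 90 x 5 mm dark foot. The slotted front face looks to its -x (to the robot, give or take its yaw). Origin: on the bench, in the middle below the front face; x points into the slot. Home, with the point at the slot's end, the gauge's origin is 2.4 mm to +x of this origin and its square end stands out.
- slot_mouth (a point): Middle of the lower edge of the slot's mouth, 26 mm straight above the rest's origin, axes as the rest's. The slot is level, 36 mm wide (y), 13 mm high, 34 mm deep (x), its floor at this point's height. A brass tongue 14 mm wide, flush with the floor, reaches 23 mm out in front of the mouth to bear the gauge's square end.
- loupe: Bystander: black eye loupe, 36 mm across, 30 mm high, standing loose on the bench. Origin: centre of its underside.
- oil_pot: Bystander: small black oil pot with a red lid, 28 mm across, 20 mm high, loose. Origin: centre of its underside.
- screwdriver: Bystander: loose precision screwdriver with a blue end, 103 mm long (its y), 10 mm thick, lying on the bench to the left. Origin: middle of its underside.
Mind the look-alikes: they are no part of the job. Of the things like the gauge, leave any that is green, orange or white; of the rest the smaller one is meant.

How it is judged:
On the way:
1. the gauge is fully home in the slot of the rest and let go of, with the lid still shut (x of gauge in the frame of gauge_rest between -0.003 and 0.008 m and y of gauge in the frame of gauge_rest between -0.006 and 0.006 m and z of gauge in the frame of slot_mouth between -0.004 and 0.006 m and x of gauge_point in the frame of gauge_rest above 0.025 m and angle between the y axis of gauge and the x axis of gauge_rest, either way round below 0.2 rad and contact force between the fingers and gauge below 0.1 N and value of joint case_lid below 0.1 rad), for 0.2 s.
At the end, for the whole second after the job is handed in: The lid stands still at 60 degrees (within 7), held by the fingers, and the gauge is still home in its slot: flat on the floor, point first, within about 5 mm of the slot's end, lengthways in line within 0.2 rad, centred within 6 mm, not touched (x of gauge in the frame of gauge_rest between -0.003 and 0.008 m and y of gauge in the frame of gauge_rest between -0.006 and 0.006 m and z of gauge in the frame of slot_mouth between -0.004 and 0.006 m and x of gauge_point in the frame of gauge_rest above 0.025 m and angle between the y axis of gauge and the x axis of gauge_rest, either way round below 0.2 rad and contact force between the fingers and gauge below 0.1 N and value of joint case_lid between 0.927 and 1.167 rad and velocity of joint case_lid between -0.05 and 0.05 rad/s and contact force between the fingers and case above 0.2 N); the arm keeps its last pose, push and grip.
It fails at once if the loupe is shifted by more than 15 mm (distance of loupe from where it was at the start of the episode above 0.015 m).
It fails at once if the oil pot is shifted by more than 15 mm (distance of oil_pot from where it was at the start of the episode above 0.015 m).
It fails at once if the loose screwdriver is shifted by more than 15 mm (distance of screwdriver from where it was at the start of the episode above 0.015 m).
It also fails if it takes over 64 s, if anything falls off the work surface, if the arm or the gripper's body presses on something with over 40 N, if the wrist force passes 120 N, or if a joint passes its speed limit or range.

## Working session

There is one attempt and no reset: what is moved stays moved. The work goes in short steps, Python scripts to look and compute and a tool call to move; the robot and the scene stay as the last step left them, time stands still between calls to the robot, and variables do not carry over. Pictures are saved under pics/ and viewed, at most 10 in all, crops included, and the job is handed in when it is done.

Besides the shell and the picture viewer there is one more tool, called as a command line: name --argument value ..., lists and objects as JSON in quotes. send_rows: Moves the arm, as the interface text tells. Its arguments: {"type":"object","properties":{"rows":{"type":"array"},"gripper":{"type":"number"},"newtons":{"type":"number"}},"required":["rows"]}

```bash
mkdir -p pics; cat > h.py <<'E'
from station import *
import numpy as np, cv2
def ray(p,px):
    K=np.array(p["mtx"]);k=p["k1"]
    d=(np.array([px[0]-K[0,2],px[1]-K[1,2]])/[K[0,0],K[1,1]]);s=d.copy()
    for _ in range(20): s=d/(1+k*(s@s))
    v=np.array(p["orientation"])@np.array([s[0],s[1],1]);return np.array(p["origin"]),v
def at(p,px,z):
    o,v=ray(p,px);return o+v*(z-o[2])/v[2]
def proj(p,X):
    K=np.array(p["mtx"]);c=np.array(p["orientation"]).T@(np.array(X)-p["origin"]);s=c[:2]/c[2]
    s=s*(1+p["k1"]*(s@s));return K[:2,:2]@s+K[:2,2]
E
cat > a.py <<'E'
from h import *
a=grab_frame("top");b=grab_frame("side")
for n,p in(("top",a),("side",b)):
    cv2.imwrite(f"pics/{n}0.png",cv2.resize(p["frame"],(800,600)))
    print(n,np.round(p["origin"],3),p["k1"])
    for t,z in(("gauge",.063),("case",.0),("lid_bar",.054),("gauge_rest",.046),("loupe",.015),("oil_pot",.01),("screwdriver",.005)):
        for r in regions_of(p,t)[:4]:
            if r["conf"]>.2: print(t,round(r["conf"],2),np.round(r["location"]),int(r["region"].sum()),np.round(at(p,r["location"],z),3))
s=read_state();print(s["time"],s["eef_rot"],s["tcp_pos"])
E
python3 a.py
```

```text
top [0.444 0.006 1.416] 0.023528947969997965
gauge 0.86 [258. 188.] 300 [ 0.546 -0.004  0.063]
gauge 0.69 [278. 246.] 211 [ 0.377 -0.064  0.063]
gauge 0.69 [313. 191.] 1987 [ 0.539 -0.165  0.063]
gauge 0.6 [317. 192.] 180 [ 0.536 -0.176  0.063]
case 0.88 [313. 190.] 1928 [ 0.547 -0.172  0.   ]
lid_bar 0.61 [312. 188.] 1671 [ 0.548 -0.164  0.054]
gauge_rest 0.57 [212. 189.] 698 [0.539 0.133 0.046]
loupe 0.35 [132. 175.] 81 [0.581 0.375 0.015]
oil_pot 0.52 [250. 220.] 47 [0.451 0.017 0.01 ]
screwdriver 0.41 [315. 188.] 1794 [ 0.553 -0.178  0.005]
side [ 0.092 -0.799  0.514] -0.039673368723103244
gauge 0.94 [353. 290.] 730 [ 0.528 -0.397  0.063]
gauge 0.82 [206. 250.] 195 [ 0.345 -0.162  0.063]
gauge 0.72 [259. 221.] 281 [ 0.502 -0.104  0.063]
gauge 0.49 [286. 233.] 213 [ 0.528 -0.18   0.063]
case 0.83 [288. 245.] 3250 [ 0.562 -0.141  0.   ]
lid_bar 0.63 [288. 241.] 1743 [ 0.523 -0.197  0.054]
gauge_rest 0.87 [226. 197.] 590 [0.503 0.077 0.046]
oil_pot 0.62 [217. 224.] 93 [0.446 0.01  0.01 ]
oil_pot 0.44 [288. 240.] 1768 [ 0.567 -0.136  0.01 ]
screwdriver 0.51 [289. 244.] 1746 [ 0.562 -0.146  0.005]
screwdriver 0.39 [212. 172.] 40 [0.58  0.348 0.005]
0.8 [[-9.49292887e-01  3.14393088e-01  6.20830899e-06]
 [ 3.14393088e-01  9.49292884e-01  8.24119257e-05]
 [ 2.00162363e-05  8.01849043e-05 -9.99999997e-01]] [0.18075852 0.54588847 0.23133575]
```

View pics/top0.png

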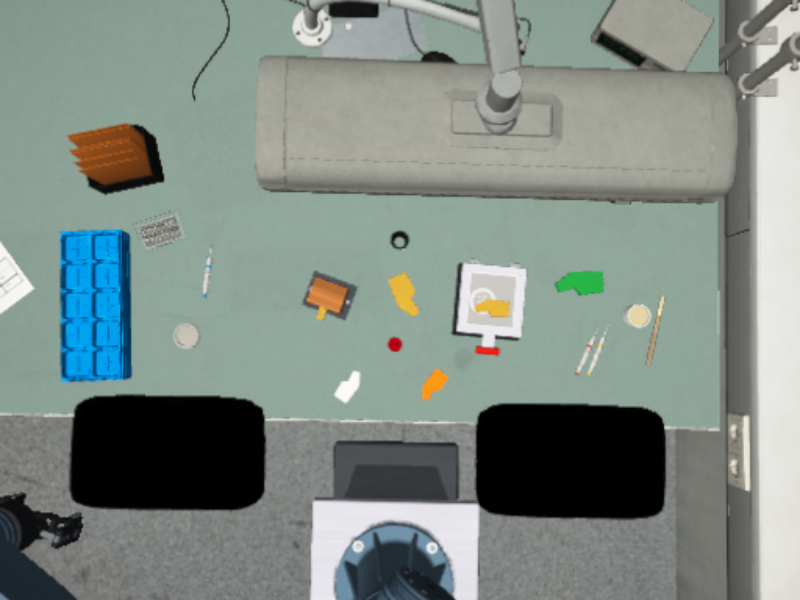

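View pics/side0.png

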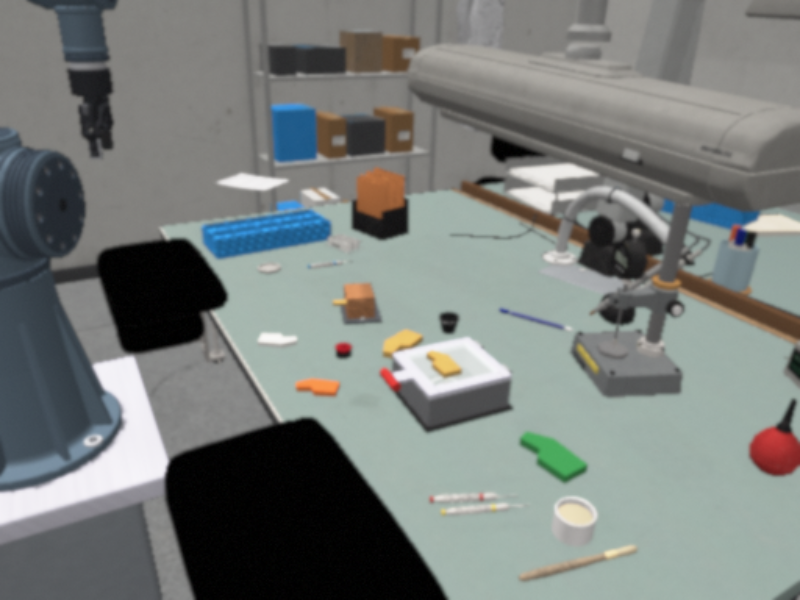

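Both views agree. At 800-px top-view pixels, the gauge-like things are yellow on the lid (492,308), larger yellow on the bench (403,294), orange (433,383), white (347,386) and green (580,283). The smaller yellow one, on the lid, is the one I want. Other things: case (490,300), red bar (487,351), rest (328,297) with its tongue at (321,314), loupe (400,240), oil pot (395,344), screwdriver (208,272).

```bash
cat > b.py <<'E'
from h import *
a=grab_frame("top");b=grab_frame("side")
A=a["frame"];B=b["frame"]
c1=cv2.resize(A[160:235,185:345],(800,375),interpolation=cv2.INTER_CUBIC)
c2=cv2.resize(B[170:275,200:340],(300,225),interpolation=cv2.INTER_CUBIC)
cv2.imwrite("pics/crop.png",c1); cv2.imwrite("pics/crop2.png",cv2.resize(B[170:275,200:340],(800,600),interpolation=cv2.INTER_CUBIC))
for n,p in(("top",a),("side",b)):
    hsv=cv2.cvtColor(p["frame"],cv2.COLOR_BGR2HSV)
    for nm,lo,hi,z in(("yellow",(17,110,90),(32,255,255),.067),("red",(0,170,90),(6,255,255),.054),("brown",(5,120,60),(15,255,230),.046)):
        m=cv2.inRange(hsv,lo,hi);k,l,st,ce=cv2.connectedComponentsWithStats(m)
        for i in range(1,k):
            if st[i,4]>12 and 190<ce[i][0]<360 and 160<ce[i][1]<300:
                q=np.argwhere(l==i)[:,::-1].astype(float)
                w=np.array([at(p,x,z)[:2] for x in q]);d=w-w.mean(0);u=np.linalg.svd(d,full_matrices=False)[2]
                print(n,nm,np.round(ce[i],1),st[i,4],"w",np.round(w.mean(0),4),"axis deg",round(np.degrees(np.arctan2(u[0,1],u[0,0])),1),"ext",np.round(np.ptp(d@u.T,axis=0),3))
print("lamp edge", [np.round(at(a,(300,125),z)[0],2) for z in (.3,.4,.5,.6)])
import pickle;pickle.dump((a,b),open("f.pkl","wb"))
E
python3 b.py
```

```text
top yellow [258.1 187.5] 303 w [ 0.546  -0.0042] axis deg -157.3 ext [0.082 0.038]
top yellow [316.  196.7] 187 w [ 0.5231 -0.1726] axis deg -95.7 ext [0.062 0.031]
top yellow [205.5 199.8] 41 w [0.5071 0.1475] axis deg 166.0 ext [0.023 0.016]
top yellow [277.3 245.1] 135 w [ 0.3806 -0.0631] axis deg 139.8 ext [0.055 0.025]
top red [311.5 224.2] 55 w [ 0.4431 -0.1626] axis deg -94.5 ext [0.039 0.011]
top brown [209.3 188.6] 388 w [0.5413 0.1394] axis deg -108.6 ext [0.068 0.051]
side yellow [218.1 193.2] 18 w [0.4754 0.0648] axis deg 173.6 ext [0.019 0.013]
side yellow [256.4 218.4] 210 w [ 0.4991 -0.0981] axis deg -155.6 ext [0.08  0.038]
side yellow [283.7 232.7] 176 w [ 0.5209 -0.1804] axis deg -96.8 ext [0.064 0.031]
side red [249.4 242.8] 51 w [ 0.4444 -0.1651] axis deg -96.6 ext [0.05  0.009]
side brown [229.4 192.2] 318 w [0.5245 0.099 ] axis deg -113.3 ext [0.129 0.047]
side brown [202.7 249.5] 70 w [ 0.35   -0.1331] axis deg 142.4 ext [0.054 0.035]
lamp edge [np.float64(0.68), np.float64(0.66), np.float64(0.64), np.float64(0.62)]
```

View pics/crop.png

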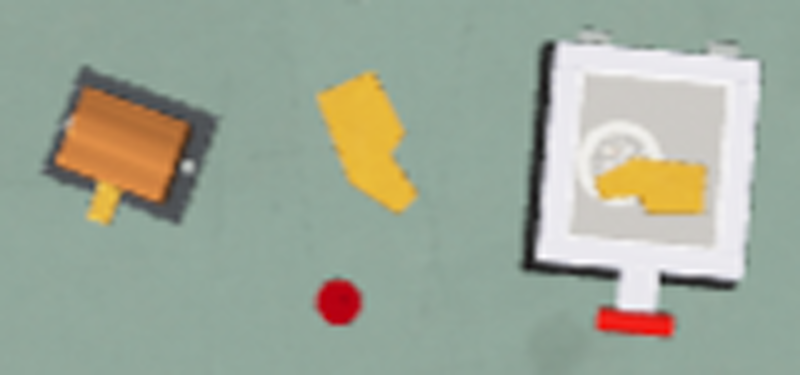

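View pics/crop2.png

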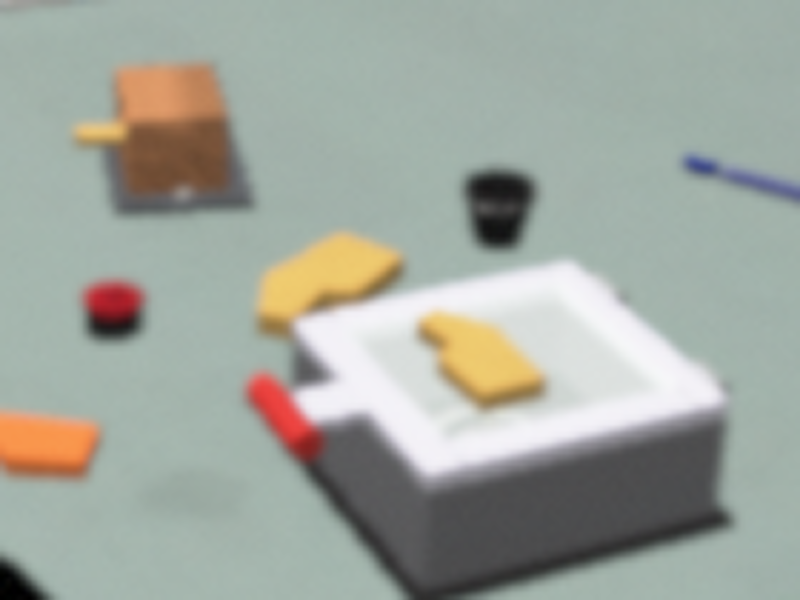

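The crop confirms the pick: the small yellow gauge on the lid has its tip to the left (597,187) and its square end to the right (705,190). The rest's tongue is at (103,205). I'll now refine the poses by fitting silhouettes.

```bash
cat > fit.py <<'E'
from h import *
from scipy.optimize import minimize
import sys
S=8
def mask(p,lo,hi,c,w=45):
    x0,y0=int(c[0])-w//2,int(c[1])-w//2
    m=cv2.inRange(cv2.cvtColor(p["frame"],cv2.COLOR_BGR2HSV),lo,hi)
    k,l,st,ce=cv2.connectedComponentsWithStats(m)
    i=1+np.argmin(np.linalg.norm(ce[1:]-c,axis=1)+1e3*(st[1:,4]<25))
    return (l==i)[y0:y0+w,x0:x0+w].astype(np.float32),(x0,y0)
def cost(q,parts,obs):
    R=np.array([[np.cos(q[2]),-np.sin(q[2])],[np.sin(q[2]),np.cos(q[2])]]);e=0
    for p,m,(x0,y0) in obs:
        im=np.zeros((m.shape[0]*S,m.shape[1]*S),np.uint8)
        for poly,z0,z1 in parts:
            w=poly@R.T+q[:2]
            f=lambda z:np.array([(proj(p,(*v,z))-[x0,y0]+.5)*S for v in w])
            a,b=f(z0),f(z1)
            for j in range(len(w)):
                n=(j+1)%len(w);cv2.fillConvexPoly(im,cv2.convexHull(np.float32([a[j],a[n],b[n],b[j]])).astype(np.int32),1)
            cv2.fillPoly(im,[b.astype(np.int32)],1)
        e+=np.abs(cv2.resize(im.astype(np.float32),m.shape[::-1],interpolation=cv2.INTER_AREA)-m).sum()
    return e
def fit(parts,obs,q0):
    best=None
    for d in ((.006,.006,.1),(-.005,.004,-.08),(.003,-.005,.05)):
        s=np.array([q0]+[np.array(q0)+np.eye(3)[i]*d[i] for i in range(3)])
        r=minimize(cost,q0,(parts,obs),method="Nelder-Mead",options=dict(initial_simplex=s,xatol=1e-4,fatol=.05))
        if best is None or r.fun<best.fun: best=r
    return best
mm=lambda a:np.array(a)/1000.
G=mm([(-14.5,32.4),(14.5,32.4),(15.5,-4),(8,-9),(7.5,-31.6),(-1.5,-31.6),(-15.5,-9)])
Y=((17,110,90),(32,255,255))
def box(x0,x1,y0,y1): return mm([(x0,y0),(x1,y0),(x1,y1),(x0,y1)])
if __name__=="__main__":
    import pickle;a,b=pickle.load(open("f.pkl","rb"))
    things={"gauge":([(G,.058,.067)],*Y,(316,196.7),(283.7,232.7),(.522,-.175,-1.66)),
     "rest":([(box(0,50,-33,33),.005,.046)],(3,100,40),(16,255,240),(209.3,188.6),(229.4,192.2),(.515,.145,-.34)),
     "tongue":([(box(-23,0,-7,7),.023,.026)],*Y,(205.5,199.8),(218,193),(.515,.145,-.34)),
     "bar":([(box(-7,7,-22,22),.050,.058)],(0,150,70),(8,255,255),(311.5,224.2),(249.4,242.8),(.444,-.164,-.08))}
    for n,(parts,lo,hi,ca,cb,q0) in things.items():
        oa=(a,*mask(a,lo,hi,ca));ob=(b,*mask(b,lo,hi,cb))
        for t,o in(("both",[oa,ob]),("top",[oa]),("side",[ob])):
            r=fit(parts,o,q0);print(n,t,np.round(r.x[:2],4),round(np.degrees(r.x[2]),1),"err",round(r.fun,1),"of",[int(x[1].sum()) for x in o])
E
python3 fit.py
```

```text
gauge both [ 0.5234 -0.1781] -13.1 err 163.1 of [187, 176]
gauge top [ 0.5221 -0.1757] -14.9 err 67.5 of [187]
gauge side [ 0.5279 -0.1788] -7.1 err 86.0 of [176]
rest both [0.5195 0.1503] -21.3 err 95.4 of [396, 352]
rest top [0.5189 0.1496] -19.1 err 23.9 of [396]
rest side [0.5235 0.1549] -24.4 err 53.2 of [352]
tongue both [0.5193 0.148 ] -21.0 err 32.9 of [41, 0]
tongue top [0.5193 0.1485] -19.1 err 7.1 of [41]
tongue side [0.5216 0.1452] -24.0 err 25.4 of [0]
bar both [ 0.4436 -0.1638] -8.3 err 68.9 of [58, 69]
bar top [ 0.4433 -0.1633] -1.2 err 18.9 of [58]
bar side [ 0.4446 -0.1646] -12.0 err 44.5 of [69]
```

```bash
sed -i 's/-.175,-1.66)/-.175,3.05)/' fit.py; python3 fit.py | head -3
```

```text
gauge both [ 0.5233 -0.1685] 175.7 err 102.2 of [187, 176]
gauge top [ 0.5231 -0.1681] 176.0 err 22.7 of [187]
gauge side [ 0.5247 -0.1673] 170.0 err 75.7 of [176]
```

send_rows --rows '[[[17,-36.7,0],-0.66],[[17,-36.7,0],-0.66],[[17,-36.7,0],-0.66],[[17,-36.7,0],-0.66],[[17,-36.7,0],-0.66],[[17,-36.7,0],-0.66],[[17,-36.7,0],-0.66],[[17,-36.7,0],-0.66]]' --gripper 0.45 --newtons 40

```text
time: 1.9
tcp_pos: [0.3516, 0.1774, 0.2316]
eef_rot: [[-0.554, 0.833, 0.001], [0.833, 0.554, -0.0], [-0.0, 0.001, -1.0]]
wrist_force: [-0.2, 0.2, -0.1]
width: 0.55
grasp_force: 0.0
```

send_rows --rows '[[[17,-36.7,-12],-0.67],[[17,-36.7,-12],-0.67],[[17,-36.7,-12],-0.67],[[17,-36.7,-12],-0.67],[[17,-36.7,-12],-0.67],[[17,-36.7,-12],-0.67],[[17,-36.7,-12],-0.67],[[17,-36.7,-12],-0.67]]'

```text
time: 2.9
tcp_pos: [0.5214, -0.1892, 0.1098]
eef_rot: [[0.081, 0.997, -0.001], [0.997, -0.081, 0.001], [0.001, -0.002, -1.0]]
wrist_force: [-0.2, 0.1, -0.3]
width: 0.553
grasp_force: 0.0
```

send_rows --rows '[[[0,0.1,-3],0],[[0,0.1,-4.6],0],[[0,0.1,-4.9],0],[[0,0.1,-4.9],0]]'

```text
time: 3.4
tcp_pos: [0.5212, -0.1866, 0.0629]
eef_rot: [[0.078, 0.997, 0.001], [0.997, -0.078, -0.0], [-0.0, 0.001, -1.0]]
wrist_force: [0.7, -0.1, -0.5]
width: 0.549
grasp_force: 0.0
```

```bash
python3 - <<'E'
from h import *
b=grab_frame("side");a=grab_frame("top")
c=np.hstack([cv2.resize(b["frame"][200:270,240:320],(400,350),interpolation=3),cv2.resize(a["frame"][165:235,275:355],(400,350),interpolation=3)])
cv2.imwrite("pics/g1.png",c);s=read_state();print(s["tcp_pos"],s["wrist_force"])
E
```

```text
[ 0.52147353 -0.18724279  0.06337241] [ 0.65225663 -0.57025973 -0.35784827]
```

View pics/g1.png

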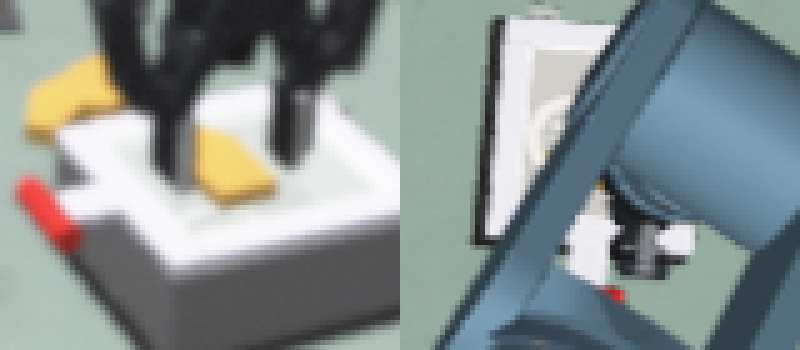

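send_rows --rows '[[[0,0,-0.3],0],[[0,0,-0.3],0]]'

```text
time: 3.75
tcp_pos: [0.5208, -0.1872, 0.0594]
eef_rot: [[0.079, 0.997, 0.0], [0.997, -0.079, -0.0], [-0.0, 0.0, -1.0]]
wrist_force: [0.4, 0.4, 0.1]
width: 0.548
grasp_force: 0.0
```

send_rows --rows '[[[0,0,0],0],[[0,0,0],0],[[0,0,0],0],[[0,0,0],0],[[0,0,0],0],[[0,0,0],0],[[0,0,0],0],[[0,0,0],0]]' --gripper 0.8

```text
time: 4.75
tcp_pos: [0.521, -0.1873, 0.0596]
eef_rot: [[0.079, 0.997, 0.001], [0.997, -0.079, -0.0], [-0.0, 0.001, -1.0]]
wrist_force: [-1.4, 0.6, 4.5]
width: 0.334
grasp_force: 39.9
```

send_rows --rows '[[[0,0,3],0],[[0,0,7],0],[[-1,6,7],-0.18],[[-2,12,7],-0.36],[[-3,18,7],-0.54],[[-4,24,7],-0.72],[[-5,30,7],-0.9],[[-6.3,35.7,7],-1.08]]'

```text
time: 5.75
tcp_pos: [0.4621, 0.1511, 0.129]
eef_rot: [[0.892, 0.452, -0.0], [0.452, -0.892, 0.0], [-0.0, -0.0, -1.0]]
wrist_force: [0.7, -0.6, 0.7]
width: 0.338
grasp_force: 39.6
```

send_rows --rows '[[[0,0,0],-0.18],[[0,0,0],-0.36],[[0,0,0],-0.54],[[0,0,0],-0.75],[[0,0,-4],-0.75],[[0,0,-7],-0.75],[[0,0,-7],-0.75],[[0,0,-7],-0.75]]'

```text
time: 6.75
tcp_pos: [0.4633, 0.1495, 0.06]
eef_rot: [[0.962, -0.272, 0.001], [-0.272, -0.962, 0.0], [0.001, -0.0, -1.0]]
wrist_force: [0.5, 1.2, -0.1]
width: 0.336
grasp_force: 39.7
```

```bash
python3 - <<'E'
from fit import *
b=grab_frame("side");a=grab_frame("top")
s=read_state();print(s["tcp_pos"],s["wrist_force"],s["width"],np.degrees(np.arctan2(s["eef_rot"][1][1],s["eef_rot"][0][1])))
ca=proj(a,(.46,.165,.06))
for n,p in(("side",b),("top",a)):
    c=proj(p,(.48,.16,.05)).astype(int);print(n,c)
    cv2.imwrite(f"pics/h_{n}.png",p["frame"])
    globals()[n]=cv2.resize(p["frame"][c[1]-35:c[1]+35,c[0]-40:c[0]+40],(400,350),interpolation=3)
cv2.imwrite("pics/g2.png",np.hstack([side,top]))
E
```

```text
[0.46396583 0.1495542  0.06067968] [ 0.69280856  0.5946114  -0.37239982] 0.32937547386768784 -105.76778754234647
side [205 185]
top [201 209]
```

View pics/g2.png

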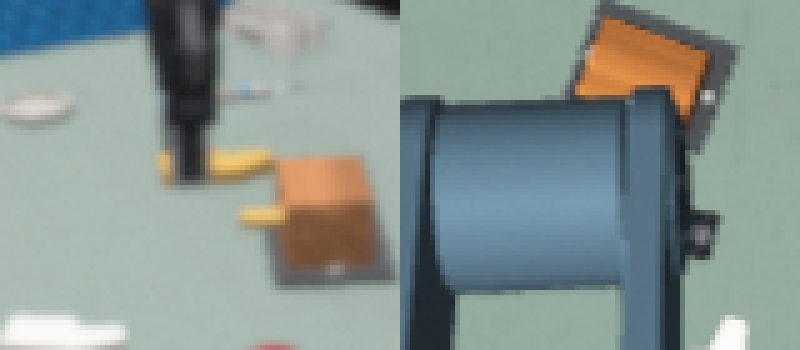

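send_rows --rows '[[[-0.6,2.1,0],-0.06],[[-0.6,2.1,0],-0.06],[[-0.6,2.1,0],-0.06]]'

```text
time: 7.22
tcp_pos: [0.4574, 0.1704, 0.0601]
eef_rot: [[0.945, -0.328, 0.002], [-0.328, -0.945, -0.0], [0.002, -0.0, -1.0]]
wrist_force: [0.2, -0.1, -0.4]
width: 0.335
grasp_force: 39.7
```

send_rows --rows '[[[0,0,-1.5],0],[[0,0,-3],0],[[0,0,-3],0]]'

```text
time: 7.6
tcp_pos: [0.4556, 0.17, 0.0275]
eef_rot: [[0.944, -0.329, -0.003], [-0.329, -0.944, -0.0], [-0.003, 0.002, -1.0]]
wrist_force: [-0.7, -0.1, 0.5]
width: 0.336
grasp_force: 39.7
```

```bash
python3 - <<'E'
from fit import *
b=grab_frame("side");s=read_state();t=np.array(s["tcp_pos"]);R=np.array(s["eef_rot"]);print(t,s["wrist_force"],np.degrees(np.arctan2(R[1,1],R[0,1])))
# overlay expected gauge + rest slot
f=cv2.resize(b["frame"],None,fx=8,fy=8,interpolation=3)
yw=np.arctan2(R[1,1],R[0,1])-np.pi/2; gy=np.array([np.cos(yw),np.sin(yw)]); gx=np.array([gy[1],-gy[0]])
o=t[:2]-.0192*gy
def dr(P,z,c): cv2.polylines(f,[np.array([(proj(b,(*q,z))+.5)*8 for q in P],np.int32)],True,c,1)
P=np.array([o+g[0]*gx+g[1]*gy for g in G]);dr(P,t[2]-.0016,(255,0,0));dr(P,t[2]+.0074,(255,0,0))
a=np.radians(-19.3);r=np.array([[np.cos(a),-np.sin(a)],[np.sin(a),np.cos(a)]]);RO=np.array([.519,.149])
dr(box(0,50,-33,33)@r.T+RO,.046,(0,255,0));dr(box(-23,0,-7,7)@r.T+RO,.026,(0,255,0))
c=(proj(b,(.49,.16,.03))*8).astype(int);cv2.imwrite("pics/g3.png",f[c[1]-240:c[1]+240,c[0]-320:c[0]+320])
print("home shift needed (cm):",np.round(((RO+r@[.0024-.0192,0])-t[:2])*100,2))
E
```

```text
[0.45591629 0.17011964 0.02816708] [ 0.33378112  1.52680448 -0.17582095] -109.22378900058627
home shift needed (cm): [ 4.72 -1.56]
```

View pics/g3.png

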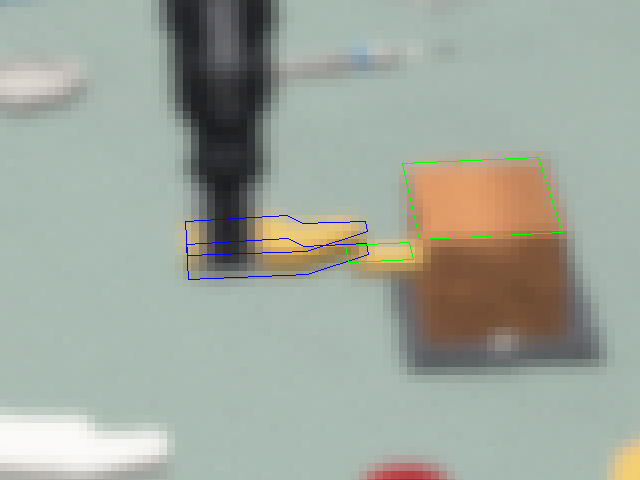

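send_rows --rows '[[[0.6,-0.2,0],0],[[1.2,-0.4,0],0],[[1.8,-0.6,0],0],[[2.2,-0.75,0],0],[[2.6,-0.9,0],0],[[2.6,-0.9,0],0]]'

```text
time: 8.4
tcp_pos: [0.4831, 0.1613, 0.0293]
eef_rot: [[0.944, -0.329, 0.0], [-0.329, -0.944, 0.0], [0.0, -0.0, -1.0]]
wrist_force: [0.5, 1.0, -0.6]
width: 0.337
grasp_force: 39.7
```

```bash
cat > st.py <<'E'
from h import *
import sys
b=grab_frame("side");s=read_state();R=np.array(s["eef_rot"])
t=np.array(s["tcp_pos"]);a=np.radians(-19.3);d=t[:2]-[.519,.149];ex=np.array([np.cos(a),np.sin(a)]);ey=np.array([-ex[1],ex[0]])
F=np.array(s["wrist_force"])
print(s["time"],t,"F",F.round(1),"rest x,y mm",(d@ex*1e3).round(1),(d@ey*1e3).round(1),"Fx,Fy",(F[:2]@ex).round(1),(F[:2]@ey).round(1),"T",np.round(s["ft_torque"],2),"w",s["width"],"psi",np.degrees(np.arctan2(R[1,1],R[0,1])).round(1))
c=proj(b,(.49,.16,.03)).astype(int);cv2.imwrite("pics/s_%05.2f.png"%s["time"],cv2.resize(b["frame"][c[1]-30:c[1]+30,c[0]-40:c[0]+40],(640,480),interpolation=3))
E
python3 st.py; ls pics
```

```text
8.45 [0.48275871 0.16137305 0.0292291 ] F [-1.3 -0.4  0.5] rest x,y mm -38.3 -0.3 Fx,Fy -1.1 -0.8 T [ 0.02  0.   -0.  ] w 0.33313233018352795 psi -109.2
crop.png
crop2.png
g1.png
g2.png
g3.png
h_side.png
h_top.png
s_08.45.png
side0.png
top0.png
```

send_rows --rows '[[[0.47,-0.16,0],0],[[0.94,-0.33,0],0],[[1.32,-0.46,0],0],[[1.6,-0.56,0],0],[[1.8,-0.63,0],0],[[1.8,-0.63,0],0]]'

```text
time: 9.2
tcp_pos: [0.5009, 0.1551, 0.0293]
eef_rot: [[0.944, -0.329, 0.0], [-0.329, -0.944, 0.0], [0.0, -0.0, -1.0]]
wrist_force: [0.2, -0.4, 0.0]
width: 0.331
grasp_force: 39.7
```

```bash
python3 st.py
```

```text
9.25 [0.50070596 0.15509976 0.02922276] F [-0.6  1.  -0.7] rest x,y mm -19.3 -0.3 Fx,Fy -0.9 0.8 T [ 0.01 -0.03 -0.03] w 0.335940808385736 psi -109.2
```

```bash
ls pics/s_*; cp pics/s_09.2*.png pics/v.png
```

```text
pics/s_08.45.png
pics/s_09.25.png
```

View pics/v.png

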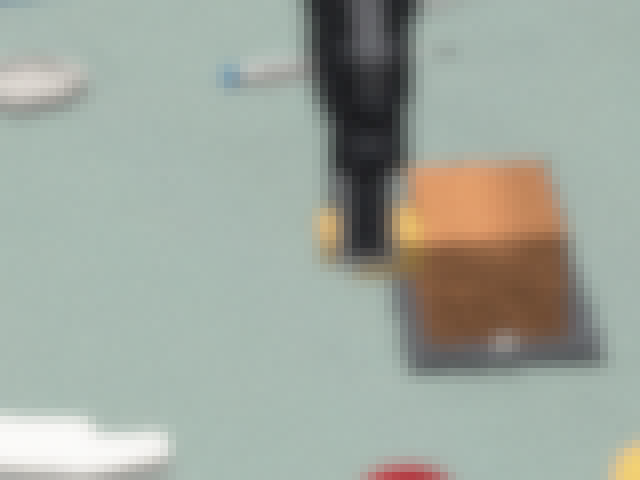

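send_rows --rows '[[[0.1,-0.03,0],0],[[0.2,-0.07,0],0],[[0.2,-0.07,0],0]]'

```text
time: 9.62
tcp_pos: [0.5029, 0.1544, 0.0293]
eef_rot: [[0.944, -0.329, 0.0], [-0.329, -0.944, -0.0], [0.0, -0.0, -1.0]]
wrist_force: [-0.1, -0.8, 0.3]
width: 0.337
grasp_force: 39.7
```

send_rows --rows '[[[0.05,-0.02,0],0],[[0.1,-0.03,0],0],[[0.1,-0.03,0],0]]'

```text
time: 10.0
tcp_pos: [0.5038, 0.1541, 0.0293]
eef_rot: [[0.944, -0.329, 0.0], [-0.329, -0.944, -0.0], [0.0, 0.0, -1.0]]
wrist_force: [-0.1, 0.4, -0.9]
width: 0.335
grasp_force: 39.7
```

send_rows --rows '[[[0.05,-0.02,0],0],[[0.1,-0.03,0],0],[[0.1,-0.03,0],0]]'

```text
time: 10.38
tcp_pos: [0.5048, 0.1538, 0.0293]
eef_rot: [[0.944, -0.329, 0.0], [-0.329, -0.944, 0.0], [0.0, -0.0, -1.0]]
wrist_force: [0.5, 0.1, 0.1]
width: 0.337
grasp_force: 39.7
```

send_rows --rows '[[[0.05,-0.02,0],0],[[0.1,-0.03,0],0],[[0.1,-0.03,0],0]]'

```text
time: 10.75
tcp_pos: [0.5056, 0.1535, 0.0292]
eef_rot: [[0.944, -0.329, -0.0], [-0.329, -0.944, 0.0], [-0.0, 0.0, -1.0]]
wrist_force: [-0.9, -0.8, 0.2]
width: 0.336
grasp_force: 39.7
```

send_rows --rows '[[[0.05,-0.02,0],0],[[0.1,-0.03,0],0],[[0.1,-0.03,0],0]]'

```text
time: 11.12
tcp_pos: [0.5058, 0.1534, 0.0289]
eef_rot: [[0.944, -0.329, -0.002], [-0.329, -0.944, 0.0], [-0.002, 0.0, -1.0]]
wrist_force: [-4.4, 1.8, 1.3]
width: 0.334
grasp_force: 39.9
```

send_rows --rows '[[[-0.03,0.01,-0.15],0],[[-0.03,0.01,-0.15],0]]'

```text
time: 11.38
tcp_pos: [0.5059, 0.1534, 0.0278]
eef_rot: [[0.944, -0.329, -0.001], [-0.329, -0.944, 0.0], [-0.001, 0.0, -1.0]]
wrist_force: [-6.2, 1.2, 2.8]
width: 0.335
grasp_force: 40.1
```

send_rows --rows '[[[0,0,0],0],[[0,0,0],0],[[0,0,0],0],[[0,0,0],0],[[0,0,0],0]]' --gripper 0.4

```text
time: 12.0
tcp_pos: [0.5066, 0.1533, 0.0278]
eef_rot: [[0.944, -0.329, 0.0], [-0.329, -0.944, 0.0], [0.0, -0.0, -1.0]]
wrist_force: [0.2, -0.1, 0.4]
width: 0.603
grasp_force: 0.0
```

send_rows --rows '[[[0,0,2],0],[[0,0,5],0],[[0,0,10],0],[[-4,1,12],0],[[-8,0,12],0],[[-12,-4,12],0],[[-12,-8,12],0],[[-12,-12,12],0]]'

```text
time: 13.0
tcp_pos: [0.3861, 0.0324, 0.1481]
eef_rot: [[0.945, -0.328, 0.001], [-0.328, -0.945, -0.0], [0.001, -0.0, -1.0]]
wrist_force: [0.1, -0.8, 0.0]
width: 0.602
grasp_force: 0.0
```

```bash
cat > c.py <<'E'
from fit import *
a=grab_frame("top");b=grab_frame("side");s=read_state();print(s["tcp_pos"],s["time"])
f=lambda p,X,w,h:cv2.resize(p["frame"][int(proj(p,X)[1])-h:int(proj(p,X)[1])+h,int(proj(p,X)[0])-w:int(proj(p,X)[0])+w],(400,400),interpolation=3)
cv2.imwrite("pics/g4.png",np.hstack([f(b,(.51,.15,.03),25,25),f(a,(.51,.15,.03),25,25)]))
m,(x0,y0)=mask(a,*Y,proj(a,(.5,.155,.03)))
q=np.argwhere(m>0)[:,::-1]+[x0,y0]
w=np.array([at(a,x,.035)[:2] for x in q])-[.519,.149];an=np.radians(-19.3)
l=w@np.array([[np.cos(an),-np.sin(an)],[np.sin(an),np.cos(an)]])*1e3
print(len(q),"rest-frame x",l[:,0].min().round(1),l[:,0].max().round(1),"y",l[:,1].min().round(1),l[:,1].max().round(1),"mean y",l[:,1].mean().round(1))
E
python3 c.py
```

```text
[0.38685823 0.030616   0.14824814] 13.1
104 rest-frame x -29.3 0.6 y -13.3 18.7 mean y 2.1
```

View pics/g4.png

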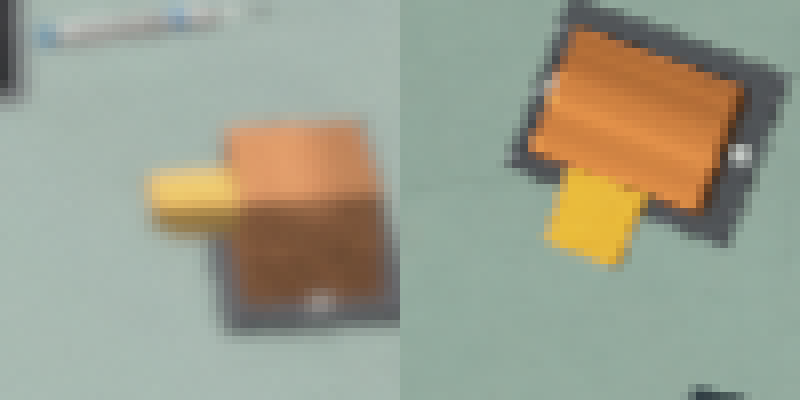

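send_rows --rows '[[[2,-5,0],0.12],[[4,-10,0],0.25],[[5.75,-15,0],0.25],[[5.75,-19.5,0],0.25],[[5.75,-19.5,-5],0.25],[[5.75,-19.5,-5],0.25]]' --gripper 0.15

```text
time: 13.85
tcp_pos: [0.4412, -0.1595, 0.0945]
eef_rot: [[0.996, -0.086, -0.007], [-0.086, -0.996, 0.005], [-0.008, -0.005, -1.0]]
wrist_force: [-1.0, 0.5, 0.1]
width: 0.846
grasp_force: 0.0
```

```bash
python3 - <<'E'
from h import *
s=read_state();R=np.array(s["eef_rot"]);print(s["tcp_pos"],np.degrees(np.arctan2(R[1,1],R[0,1])),s["width"])
E
```

```text
[ 0.44121527 -0.15953696  0.0945447 ] -94.93452676449708 0.8459790546563206
```

send_rows --rows '[[[0,0,0],0],[[0,0,0],0]]'

```text
time: 14.1
tcp_pos: [0.4452, -0.1617, 0.0996]
eef_rot: [[0.996, -0.084, 0.003], [-0.084, -0.996, -0.002], [0.003, 0.001, -1.0]]
wrist_force: [-0.4, -0.5, -0.1]
width: 0.853
grasp_force: 0.0
```

send_rows --rows '[[[-0.1,-0.2,-3],0],[[-0.1,-0.2,-5.5],0],[[-0.1,-0.2,-6.5],0],[[-0.1,-0.2,-6.5],0],[[-0.1,-0.2,-6.5],0]]'

```text
time: 14.72
tcp_pos: [0.4439, -0.1641, 0.034]
eef_rot: [[0.996, -0.085, 0.002], [-0.085, -0.996, -0.001], [0.002, 0.001, -1.0]]
wrist_force: [0.4, -0.1, 0.3]
width: 0.853
grasp_force: 0.0
```

```bash
python3 - <<'E'
from h import *
b=grab_frame("side");s=read_state();print(s["tcp_pos"],s["wrist_force"])
c=proj(b,(.45,-.165,.06)).astype(int)
cv2.imwrite("pics/g5.png",cv2.resize(b["frame"][c[1]-30:c[1]+30,c[0]-40:c[0]+40],(560,420),interpolation=3))
E
```

```text
[ 0.44388921 -0.16419103  0.03397321] [-0.0574375   0.26249273  0.81164023]
```

View pics/g5.png

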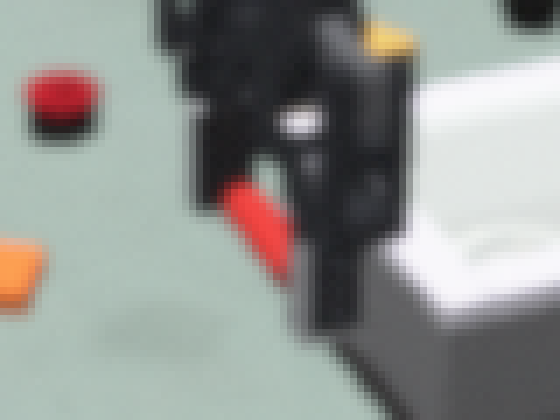

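send_rows --rows '[[[0,0,0],0],[[0,0,0],0],[[0,0,0],0],[[0,0,0],0],[[0,0,0],0],[[0,0,0],0]]' --gripper 0.7

```text
time: 15.52
tcp_pos: [0.4433, -0.1644, 0.0336]
eef_rot: [[0.996, -0.085, 0.001], [-0.085, -0.996, -0.001], [0.001, 0.001, -1.0]]
wrist_force: [-2.2, -1.6, 6.1]
width: 0.505
grasp_force: 39.8
```

```bash
python3 - <<'E'
import numpy as np
for d in range(0,61,4):
    t=np.radians(d);s=.164-(.164*np.cos(t)-.004*np.sin(t));z=.164*np.sin(t)+.004*np.cos(t)-.004
    print(d,np.round([s*99.6,-s*8.5,z*100],2))
E
```

```text
0 [ 0. -0.  0.]
4 [ 0.07 -0.01  1.14]
8 [ 0.21 -0.02  2.28]
12 [ 0.44 -0.04  3.4 ]
16 [ 0.74 -0.06  4.5 ]
20 [ 1.12 -0.1   5.59]
24 [ 1.57 -0.13  6.64]
28 [ 2.1  -0.18  7.65]
32 [ 2.69 -0.23  8.63]
36 [ 3.35 -0.29  9.56]
40 [ 4.08 -0.35 10.45]
44 [ 4.86 -0.41 11.28]
48 [ 5.7  -0.49 12.06]
52 [ 6.59 -0.56 12.77]
56 [ 7.53 -0.64 13.42]
60 [ 8.51 -0.73 14.  ]
```

send_rows --rows '[[[0.07,0,1.14],0],[[0.21,-0.02,2.28],0],[[0.44,-0.04,3.4],0],[[0.74,-0.06,4.5],0],[[1.12,-0.1,5.59],0],[[1.57,-0.13,6.64],0],[[2.1,-0.18,7.65],0],[[2.1,-0.18,7.65],0]]'

```text
time: 16.52
tcp_pos: [0.4641, -0.1657, 0.1102]
eef_rot: [[0.996, -0.085, 0.0], [-0.085, -0.996, -0.001], [0.0, 0.001, -1.0]]
wrist_force: [-0.3, -5.5, -2.4]
width: 0.505
grasp_force: 41.3
```

Forces are low, so I'll continue from 28° (32° to 60° relative to it).

send_rows --rows '[[[0.59,-0.05,0.98],0],[[1.25,-0.11,1.91],0],[[1.98,-0.17,2.8],0],[[2.76,-0.23,3.63],0],[[3.6,-0.31,4.41],0],[[4.49,-0.38,5.12],0],[[5.43,-0.46,5.77],0],[[6.41,-0.55,6.35],0]]'

```text
time: 17.52
tcp_pos: [0.5287, -0.1704, 0.1731]
eef_rot: [[0.996, -0.085, -0.0], [-0.085, -0.996, 0.001], [-0.0, -0.001, -1.0]]
wrist_force: [-2.8, 0.7, -0.2]
width: 0.504
grasp_force: 41.9
```

send_rows --rows '[[[0,0,0],0],[[0,0,0],0],[[0,0,0],0],[[0,0,0],0]]'

```text
time: 18.02
tcp_pos: [0.5278, -0.1704, 0.1726]
eef_rot: [[0.996, -0.085, -0.0], [-0.085, -0.996, 0.001], [-0.0, -0.001, -1.0]]
wrist_force: [-2.3, 3.0, 2.2]
width: 0.507
grasp_force: 42.9
```

```bash
python3 - <<'E'
from fit import *
a=grab_frame("top");b=grab_frame("side");s=read_state();t=np.array(s["tcp_pos"]);print(t,s["wrist_force"],s["width"],s["grasp_force"])
# bar angle from TCP rise/advance relative to grasp
h=np.array([.4436,-.1640])+.164*np.array([.9964,-.0851]);print("hinge",h)
d=(h-t[:2])@[.9964,-.0851];z=t[2]+.0200-.050;print("angle",np.degrees(np.arctan2(z,d)-np.arctan2(.004,.164)),"r",np.hypot(d,z))
# red pixels in the side view vs. expected bar
e=np.array([t[0],t[1],t[2]+.02]);print("expected px",proj(b,e))
m=cv2.inRange(cv2.cvtColor(b["frame"],cv2.COLOR_BGR2HSV),(0,150,70),(8,255,255));k,l,st,ce=cv2.connectedComponentsWithStats(m)
print([(c.round(),int(v[4])) for c,v in zip(ce[1:],st[1:]) if v[4]>5 and np.linalg.norm(c-proj(b,e))<60])
for p,n in((a,"top"),(b,"side")):
    m,(x0,y0)=mask(p,*Y,proj(p,(.5,.155,.03)));q=np.argwhere(m>0)[:,::-1]+[x0,y0];print(n,"gauge px",len(q),q.mean(0).round(1))
E
```

```text
[ 0.52789199 -0.17046772  0.17261177] [-3.88723843  3.68259728  2.23195887] 0.5063655913007262 42.902852296829224
hinge [ 0.6070096 -0.1779564]
angle 59.474182746251394 r 0.16325933172577
expected px [287.39655165 177.42268584]
[(array([284., 175.]), 67)]
top gauge px 104 [203.9 200.4]
side gauge px 67 [216.6 190.7]
```

```bash
python3 -c "
from station import *
print(finish_job())"
```

```text
the job is handed in; nothing more can be done
None
```

The gauge is home in the rest's slot and let go of, the lid is held at about 59.5° (estimated from the arm pose), the loupe, oil pot and screwdriver were not touched as far as I could tell, and the job is handed in with no verdict returned.

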